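# Probe the fixture plate, run it out to the pointer and hold it down

### The job

Take the probe from its holder and touch its tip to the plate's inner button, then to its outer button. Then put the tip in the plate's socket, slide the plate outward along its rails until its leading edge is level with the pointer, and finish while still holding the probe in the socket, pressing the plate down: run out this far it would tip off if let go, and it must stay flat on the block all along. Move the plate with the probe only, keeping the gripper off it, and leave the case, the ring and the bottle alone.

Things in the scene. Friction and masses are not known exactly. Their poses are not given: they have to be found in the camera images.
- block: Fixed dark steel guide block on the table, 220 (its x) x 130 (its y) x 60 mm high; origin at the centre of its underside. Its +x axis is the outward direction (roughly the robot's left). On top, along both long sides, two black plastic rails 8 mm high, inner faces 84 mm apart, guide the plate along x.
- block_edge (a point): Middle of the block's top outward edge, where the plate begins to overhang (block frame x +110, y 0, z 60 mm).
- plate: Loose aluminium plate, 200 (x) x 80 (y) x 12 mm, on the block between the rails, 2 mm play each side; origin at the centre of its underside, +x outward. On its centreline: socket at x -80, buttons at -35 and +20, turned steel part (44 mm wide, 24 high) at +70. 0.3 to 0.6 kg; centre of mass about 12 mm outward: over 88 mm of overhang it tips unless held down (up to 5 N at the socket).
- plate_edge (a point): Middle of the plate's leading (outward) end face, plate x +100 mm, half way up its thickness.
- inner_button (a point): Centre of the top of the inner datum button, the one nearer the socket: a steel disc 20 mm in diameter standing 4 mm above the plate.
- outer_button (a point): Centre of the top of the outer datum button, the same disc nearer the turned part.
- socket (a point): Centre of the flat floor of the socket: a round hole 18 mm in diameter and 8 mm deep with a dark floor, open at the plate's top, 20 mm from its rear end.
- stand: Fixed pointer stand on the table beyond the block's outward edge, beside the plate's path: dark base 50 x 50 x 12 mm, upright 10 mm rod and a level pointer at 66 mm height that points across the path. Origin on the table 8 mm beyond the pointer's tip; axes parallel to the block's.
- mark (a point): The pointer's tip, 66 mm high and about 10 mm to the side of the plate's path, on the far side from the robot. The leading edge must come level with it, measured along the block's x; that is 105 to 130 mm of overhang.
- holder: Fixed black probe holder, 70 x 70 x 62 mm high, with an upright hole 18 mm wide and 56 mm deep in its middle, in which the probe hangs by its handle; origin at the centre of its underside.
- probe: Loose hand probe, 0.1 kg, 126 mm long, upright: steel ball tip 12 mm in diameter at the bottom, 8 mm shaft, and from 50 to 120 mm above the tip a grey square handle 26 x 26 mm, its sides along the probe's x and y, with a small steel cap. Origin at the lowest point of the ball, z up. In the holder the handle's underside rests on the holder's top, 62 mm above the table.
- probe_tip (a point): Lowest point of the probe's ball tip (the probe's origin).
- case: Bystander: wooden case 100 x 70 x 32 mm, loose; origin under its centre.
- gauge_ring: Bystander: steel ring gauge, 60 mm outside diameter, 20 mm high, loose; origin under its centre.
- cleaner: Bystander: small clear bottle, 44 mm diameter, 110 mm high, loose; origin under its centre.
Mind the look-alikes: they are no part of the job. Of the things like the plate, leave any that is purple or yellow; of the rest the larger one is meant.

How it is judged:
By the outcome, as a careful person would: the job done as asked, in the order asked, and still so for the second after the job is handed in, while the arm keeps its last pose, push and grip.
It also fails if it takes over 58 s, if anything falls off the work surface, if the arm or the gripper's body presses on something with over 40 N, if the wrist force passes 120 N, or if a joint passes its speed limit or range.

### The arm

A 6-joint arm with a two-finger parallel gripper is mounted at the origin on the work surface. World frame = base frame: x ahead of the robot, y to its left, z up, the work surface at z = 0. Lengths are in m, angles in rad, forces in N, time in s.
With the tool pointing down it reaches from about 0.35 to 0.775 m from the base axis. Payload 7.3 kg.
Tool frame: the origin (TCP) lies on the mounting face of the last link; the fingertips stand 178 mm ahead of it and the grasp point (between the pads) lies 159 mm ahead of it (robot.tcp_to_tips is the distance from the TCP to the fingertips, in m); z points along the fingers, y is the direction in which the jaws open and shut (so a half turn about z gives the same grasp; the last joint's range is limited). The gripper opens to 92 mm and grips with 3 to 60 N. Pads are 19 mm wide; open, the fingers measure 130 mm over their backs; the gripper's body (75 mm by 190 mm) begins 47 mm behind the grasp point.
Start: joints at [-1.311, 0.342, 1.524, -0, 1.275, -0.146], TCP at [0.207, -0.482, 0.405] pointing down, gripper open.
Joint ranges: [-2.53, 2.53], [-0.77, 2.02], [0.04, 2.7], [-1, 4.14], [0.28, 2.66], [-3.11, 3.11]. Speed limits (rad/s): [2.57, 2.57, 3.14, 3.14, 3.14, 3.14].

### API

Orientations are given as [roll, pitch, yaw] about the fixed x, y, z axes, in that order (R = Rz(yaw) Ry(pitch) Rx(roll)).
In Python, from cell import robot, viewer gives the robot as it stands.
- The arm moves only by the shell command python3 -m creep 'ROWS' [OPENING] [FORCE]. ROWS is JSON, a list that holds one entry, the list of rows, each a list of 6 numbers: the shift along the world's x, y, z in mm, then the turn, a rotation vector about the world's x, y, z in degrees. A call has 1 to 5 rows; each row shifts and turns the pose as measured when the row begins; what a row does not reach is not made up. A row lasts 1/12 s, in which the tool goes at most 41.7 mm and 7.16 degrees, less where a joint would pass 70% of its speed; a pose out of reach is approached as far as the arm can. A call with a gripper value outside its range is refused whole. OPENING is the closure, from -1 (fully open) to 1 (shut), set as the call begins (- or left out, the last holds). The fingers move at their own pace and stop on an object; FORCE is the grip in N (left out, the last holds). Time passes only in rows, so rows that do not move let the fingers close. It gives the time, the measured TCP pose, the force and the opening at its end, in the units of the state.
- robot.observe(): the state, without advancing time (a new reading comes with each control period).
- viewer.read_camera(name): name is "scene" or "top" or "wrist"; returns the picture (420x560x3 uint8, blue, green, red); there is no depth.
- viewer.camera_model(name): a dict with "fx", "fy", "cx", "cy" (pixels), "pose" (4x4, takes a point from camera to world coordinates); the wrist camera has in their place "mount" (4x4, takes a point from camera to tool coordinates, whose origin is the TCP and whose axes are the flange's). Camera axes: x right, y up, looking along -z (the intrinsics and any distortion apply to the point x, -y, -z); pixel columns grow to the right and rows downward; lengths in m; the calibration is good to about 2 mm. A picture is of the moment at which its call begins: read the wrist's pose just before it. camera_model takes no time and is no camera call.
- robot.hand_in(): hands the job in, once; it reports no verdict.
The state is a dict: "time": time; "qpos": joint angles; "qvel": joint speeds; "joint_efforts": joint torques, N m; "tool_pos": TCP position; "tool_rot": TCP orientation; "contact_force": force on the tool from outside, world axes, zero at the start; "torque": the same for the moment, N m; "opening": finger opening in m.
Only numpy, scipy, OpenCV 4.12 (cv2) and the standard library are available. Lean on these libraries where they do the work, as an engineer would, in place of code of your own. Each camera call takes 0.05 s, during which the arm holds its last target. There are 200 camera calls.

## Working session

There is one attempt and no reset: what is moved stays moved. The work goes in short steps, Python scripts to look and compute and a shell command to move; the robot and the scene stay as the last step left them, time stands still between calls to the robot, and variables do not carry over. Pictures are saved under pics/ and viewed, about 8 in all and at most 12, crops included, and the job is handed in when it is done.

```bash
mkdir -p pics; ls; python3 - <<'E'
from cell import robot, viewer
import cv2, numpy as np
for n in ("scene","top"):
    im=viewer.read_camera(n); cv2.imwrite(f"pics/{n}0.png",im)
    m=viewer.camera_model(n); print(n,{k:(np.round(v,4).tolist() if not isinstance(v,str) else v) for k,v in m.items()})
m=viewer.camera_model("wrist");print(m)
print(robot.observe())
E
```

```text
pics
scene {'fx': 433.0462, 'fy': 433.0462, 'cx': 271.7029, 'cy': 210.3154, 'pose': [[0.1159, -0.8569, 0.5023, 0.9953], [0.9932, 0.1055, -0.0491, -0.0843], [-0.0109, 0.5046, 0.8633, 0.8919], [0.0, 0.0, 0.0, 1.0]]}
top {'fx': 395.5074, 'fy': 395.5074, 'cx': 285.3361, 'cy': 209.0323, 'pose': [[-0.0109, 0.9858, -0.1674, 0.3651], [-0.9993, -0.0165, -0.0325, -0.0471], [-0.0348, 0.167, 0.9853, 0.9768], [0.0, 0.0, 0.0, 1.0]]}
{'fx': 343.85613716572374, 'fy': 343.85613716572374, 'cx': 277.80079092583503, 'cy': 204.46729913638202, 'mount': array([[ 3.14477043e-04,  9.65922254e-01,  2.58832186e-01,
         6.79980545e-02],
       [ 9.99999935e-01, -2.57902408e-04, -2.52531758e-04,
        -1.50869910e-03],
       [-1.77172600e-04,  2.58832249e-01, -9.65922272e-01,
         2.09325107e-02],
       [ 0.00000000e+00,  0.00000000e+00,  0.00000000e+00,
         1.00000000e+00]])}
{'time': 0.1, 'qpos': array([-1.31101097e+00,  3.42660026e-01,  1.52488775e+00,  1.52474317e-05,
        1.27540847e+00, -1.46005524e-01]), 'qvel': array([-6.94950561e-05, -1.84877282e-03, -1.79590514e-03,  1.17901208e-03,
        6.85429221e-04,  8.11855957e-04]), 'joint_efforts': array([ 1.67296141e-03, -4.32003450e+01, -2.44693959e+01,  7.19766947e-02,
        5.26759762e-02, -5.37706319e-05]), 'tool_pos': array([ 0.20723257, -0.48224924,  0.40412245]), 'tool_rot': array([-3.14024570e+00, -2.12809833e-04,  4.05786284e-01]), 'contact_force': array([-0.56902446, -0.06272063,  1.5096651 ]), 'torque': array([-0.0407087 ,  0.00217308,  0.00563342]), 'opening': 0.09170624697208861}
```

View pics/top0.png

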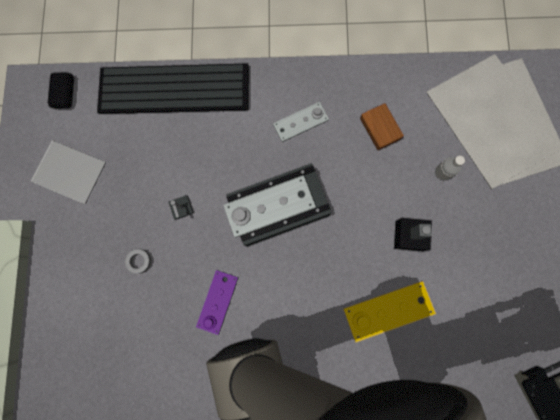

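View pics/scene0.png

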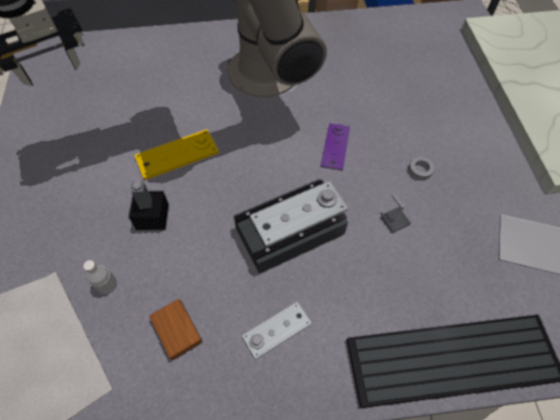

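The top view shows the candidates for the plate:
- Silver on the block at (268,207), between the rails and larger.
- Small silver at (301,121).
- Purple at (217,301).
- Yellow at (390,311).

The first fits: it isn't purple or yellow, it's the larger of the two silver ones, and it sits on the block. The holder with the probe is at (413,234) and the stand at (182,207). I'll confirm this in an enlarged montage of both views.

```bash
cat > h.py <<'E'
import numpy as np, cv2
from scipy.spatial.transform import Rotation as R
from cell import robot, viewer
def cam(n, st=None):
    m=viewer.camera_model(n)
    if n=="wrist":
        T=np.eye(4); T[:3,:3]=R.from_euler("xyz",st["tool_rot"]).as_matrix(); T[:3,3]=st["tool_pos"]
        m["pose"]=T@np.array(m["mount"])
    if not m.get("_p"): m["_p"]=1
    return m
def ray(m,px):
    d=np.array([(px[0]-m["cx"])/m["fx"],-(px[1]-m["cy"])/m["fy"],-1.])
    P=np.array(m["pose"]); d=P[:3,:3]@d; return P[:3,3],d/np.linalg.norm(d)
def plane(m,px,z):
    o,d=ray(m,px); return o+d*(z-o[2])/d[2]
def tri(*obs):
    A=np.zeros((3,3));b=np.zeros(3);L=[]
    for m,px in obs:
        o,d=ray(m,px);Q=np.eye(3)-np.outer(d,d);A+=Q;b+=Q@o;L.append((o,Q))
    x=np.linalg.solve(A,b); return x,[np.linalg.norm(Q@(x-o))*1e3 for o,Q in L]
def proj(m,p):
    P=np.array(m["pose"]); c=P[:3,:3].T@(np.array(p)-P[:3,3]); return m["cx"]-m["fx"]*c[0]/c[2], m["cy"]+m["fy"]*c[1]/c[2]
E
python3 - <<'E'
from h import *
t=cv2.imread("pics/top0.png");s=cv2.imread("pics/scene0.png")
def crop(i,x,y,w,h,k): return cv2.resize(i[y:y+h,x:x+w],None,fx=k,fy=k,interpolation=cv2.INTER_CUBIC)
a=np.hstack([crop(t,160,155,180,100,3),crop(t,380,200,80,100,3)[:, :240]])
b=np.hstack([crop(s,225,170,190,100,3),crop(s,115,165,70,100,3)])
w=min(a.shape[1],b.shape[1]);cv2.imwrite("pics/m1.png",np.vstack([a[:,:w],b[:,:w]]));print(w)
E
```

```text
780
```

View pics/m1.png

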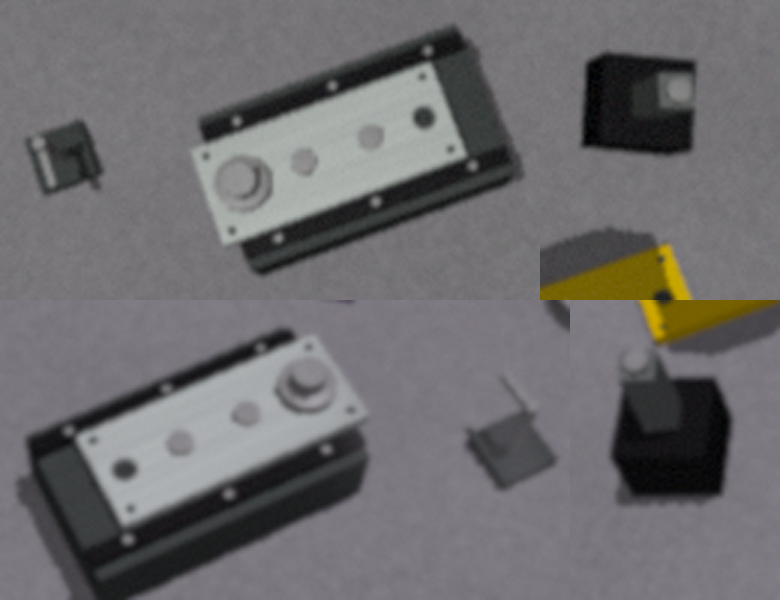

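```bash
python3 - <<'E'
from h import *
t=cam("top");s=cam("scene")
T=lambda x,y:(t,(160+x/3-.33,155+y/3-.33)); S=lambda x,y:(s,(225+x/3-.33,170+(y-300)/3-.33))
T2=lambda x,y:(t,(380+(x-540)/3-.33,200+y/3-.33)); S2=lambda x,y:(s,(115+(x-570)/3-.33,165+(y-300)/3-.33))
for n,a,b,z in [("socket",T(424,117),S(124,469),.072),("inner",T(371,136),S(180,443),.076),("outer",T(304,161),S(246,413),.076),
 ("c_lead_far",T(191,150),S(369,417),.072),("c_lead_near",T(226,244),S(315,335),.072),("c_rear_far",T(434,63),S(126,525),.072),("c_rear_near",T(469,155),S(77,437),.072),
 ("tipA",T(52,187),S(503,377),.066),("tailA",T(38,143),S(533,412),.066),("tipB",T(97,187),S(503,377),.066),
 ("cap",T2(679,90),S2(635,360),.138)]:
    p,r=tri(a,b); print(n,np.round(p*1e3,1),np.round(r,1),"top",np.round(plane(*a,z)[:2]*1e3,1),"sc",np.round(plane(*b,z)[:2]*1e3,1))
E
```

```text
socket [554.8 -54.3  70.9] [0.1 0.1] top [554.6 -54.2] sc [555.4 -54.4]
inner [540.  -12.4  73.6] [0.5 0.5] top [539.5 -13. ] sc [541.4 -12.2]
outer [521.1  39.2  73.9] [0. 0.] top [520.7  39. ] sc [522.3  38.9]
c_lead_far [532.3 128.8  68.4] [0.3 0.3] top [531.6 127.7] sc [534.4 128.1]
c_lead_near [457.9 101.   71.3] [1.4 1.4] top [457.7  99.5] sc [458.3 102.2]
c_rear_far [598.4 -60.3  69.6] [2.5 2.5] top [597.7 -62.8] sc [599.7 -57.9]
c_rear_near [524.3 -87.   70.8] [1.5 1.5] top [524.  -88.4] sc [525.1 -85.4]
tipA [505.9 239.   60.6] [0.7 0.7] top [505.1 238.1] sc [509.1 236.2]
tailA [540.7 250.9  64.5] [0. 0.] top [540.4 250.5] sc [541.5 250.3]
tipB [508.  219.8  63.6] [16.3 16.3] top [504.6 202.5] sc [509.1 236.2]
cap [ 458.8 -316.4  136.2] [0.3 0.3] top [ 458.6 -315.5] sc [ 460.  -316.1]
```

Plate features are confirmed: socket–inner spacing is 44.5 mm, inner–outer 55 mm, and heights agree. The block axis is at about 109.4°. The pointer tip is at about (507,238), so the slide is about 111 mm. I'm moving above the probe now.

```bash
python3 -m creep '[[[31,20,0,0,0,0],[31,20,0,0,0,0],[31,20,0,0,0,0],[31,20,0,0,0,0],[31,20,0,0,0,0]]]' ; python3 -m creep '[[[31,20,0,0,0,0],[31,20,0,0,0,0],[31,20,0,0,0,0],[20,10,0,0,0,0],[0,0,0,0,0,0]]]'
python3 - <<'E'
from h import *
st=robot.observe(); im=viewer.read_camera("wrist"); cv2.imwrite("pics/w1.png",im)
print(st["tool_pos"],st["tool_rot"],st["contact_force"],st["time"]); m=cam("wrist",st); print(proj(m,(.4588,-.3164,.138)))
E
```

```text
time: 0.52
tool_pos: [0.3613, -0.3823, 0.4018]
tool_rot: [-3.137, 0.003, 0.392]
contact_force: [0.4, -1.2, -0.1]
opening: 0.0918
time: 0.93
tool_pos: [0.4833, -0.3033, 0.3997]
tool_rot: [-3.133, 0.002, 0.398]
contact_force: [-1.5, 0.5, -0.2]
opening: 0.0918
[ 0.4833127  -0.30331329  0.39973622] [-3.13289229e+00  2.11201641e-03  3.97707146e-01] [-1.51223341  0.52364165 -0.16542312] 0.9333
(np.float64(286.17722374058184), np.float64(243.94849521661794))
```

View pics/w1.png

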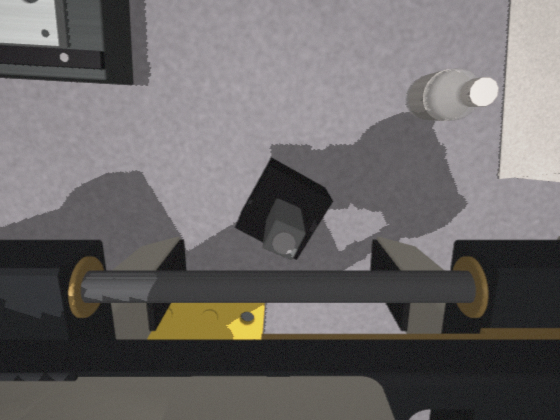

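Cap seen at (285,241), matching the prediction of (286,244). The handle's yaw needs an enlarged crop.

```bash
python3 - <<'E'
import cv2
im=cv2.imread("pics/w1.png")[145:270,220:345]; im=cv2.convertScaleAbs(cv2.resize(im,None,fx=5,fy=5,interpolation=cv2.INTER_CUBIC)[:600,:],alpha=2.0,beta=0); cv2.imwrite("pics/w1c.png",im)
E
```

```text
(no output)
```

View pics/w1c.png

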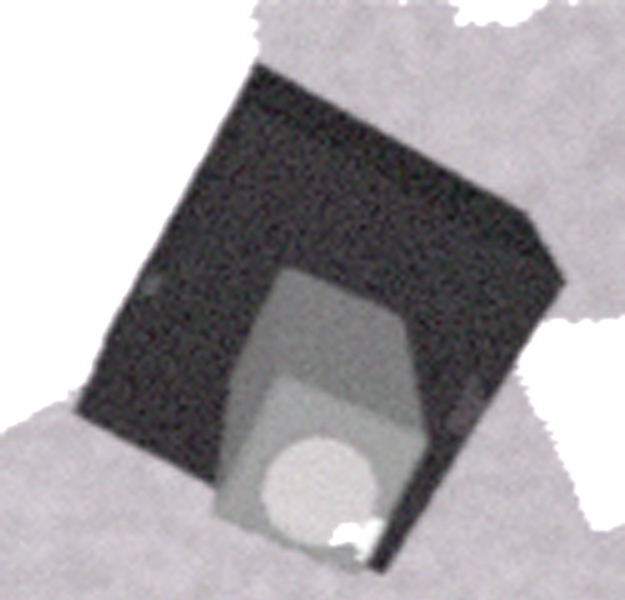

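Handle top corners in the crop are (280,375), (428,440), (215,515) and about (365,575).

```bash
python3 - <<'E'
from h import *
st=robot.observe(); m=cam("wrist",st)
P=[plane(m,(220+x/5-.4,145+y/5-.4),z) for x,y,z in [(280,375,.132),(428,440,.132),(365,575,.132),(215,515,.132),(320,492,.138)]]
P=np.array(P)*1e3; print(P.round(1)); 
for a,b in [(0,1),(1,2),(3,2),(0,3)]:
    d=P[b]-P[a]; print(np.linalg.norm(d),np.degrees(np.arctan2(d[1],d[0])))
print(np.degrees(st["tool_rot"]))
E
```

```text
[[ 470.  -303.1  132. ]
 [ 469.2 -327.7  132. ]
 [ 445.1 -327.8  132. ]
 [ 445.3 -302.6  132. ]
 [ 457.2 -315.   138. ]]
24.690734610097653 -91.81679225827608
24.105312334122477 -179.9241335811693
25.204684438565007 -90.34615889150633
24.7407346967847 178.85593379237753
[-179.47138213    0.18486334   22.77505384]
```

The handle is aligned with the world axes (about −1°) and its centre is at (457.4,−315.3).

```bash
python3 -m creep '[[[-7,-3,-15,-0.2,0,-6],[-7,-3,-15,-0.2,0,-6],[-7,-3,-15,-0.2,0,-6],[-5,-3,-15,0,0,-5.8],[0,0,0,0,0,0]]]'; python3 - <<'E'
from h import *
st=robot.observe();R0=R.from_euler("xyz",st["tool_rot"]);print(R0.as_matrix().round(4));print(st["tool_pos"].round(4)); print("grasp pt",st["tool_pos"]+.159*R0.as_matrix()[:,2])
Rt=R.from_euler("xyz",[180,0,-1],degrees=True); print("rotvec",np.degrees((Rt*R0.inv()).as_rotvec()))
E
```

```text
time: 1.4
tool_pos: [0.4516, -0.3179, 0.337]
tool_rot: [3.138, 0.01, -0.036]
contact_force: [-0.7, 0.6, -0.6]
opening: 0.0915
[[ 0.9993 -0.0362 -0.0096]
 [-0.0362 -0.9993 -0.0028]
 [-0.0095  0.0032 -0.9999]]
[ 0.4516 -0.3179  0.337 ]
grasp pt [ 0.45007714 -0.31838499  0.17799325]
rotvec [ 0.16589193 -0.55111639  1.07449702]
```

```bash
python3 -m creep '[[[6,2.5,0,0.2,-0.5,1],[0,0,0,0,0,0]]]'; python3 - <<'E'
from h import *
st=robot.observe();R0=R.from_euler("xyz",st["tool_rot"]);print(st["tool_pos"]*1e3)
Rt=R.from_euler("xyz",[180,0,-1],degrees=True); print("rotvec",np.degrees((Rt*R0.inv()).as_rotvec()))
im=viewer.read_camera("wrist"); cv2.imwrite("pics/w2.png",im)
m=cam("wrist",st);print(proj(m,(.4574,-.3153,.138)))
g=cv2.cvtColor(im,6);c=cv2.HoughCircles(im[:,:,1],cv2.HOUGH_GRADIENT,1,30,param1=60,param2=15,minRadius=10,maxRadius=25);print(c)
E
```

```text
time: 1.57
tool_pos: [0.4565, -0.3167, 0.3372]
tool_rot: [-3.14, 0.001, -0.015]
contact_force: [0.1, -0.8, 1.1]
opening: 0.0919
[ 456.48487875 -316.67727911  337.24860017]
rotvec [-0.10341818 -0.07619301 -0.14509312]
(np.float64(277.29205364156843), np.float64(237.03546999137697))
[[[275.5 234.5  15. ]
  [ 88.5 270.5  14.4]
  [466.5 268.5  13.1]
  [475.5 301.5  17.1]]]
```

```bash
python3 -m creep '[[[1,1,-25,0,0,0],[0,0,-25,0,0,0],[0,0,-20,0,0,0],[0,0,-8,0,0,0],[0,0,0,0,0,0]]]'
```

```text
time: 2.03
tool_pos: [0.4595, -0.317, 0.2635]
tool_rot: [3.133, -0.009, -0.005]
contact_force: [-0.7, 0.1, 0.2]
opening: 0.0918
```

```bash
python3 -m creep '[[[0,0,0,0,0,0]]]'
```

```text
time: 2.12
tool_pos: [0.4598, -0.3171, 0.2641]
tool_rot: [3.133, -0.009, -0.004]
contact_force: [0.7, 0.4, -0.5]
opening: 0.0918
```

```bash
python3 -m creep '[[[-2,1.7,-7,0.5,0.5,-0.7],[0,0,0,0,0,0]]]'; python3 -m creep '[[[0,0,0,0,0,0],[0,0,0,0,0,0],[0,0,0,0,0,0],[0,0,0,0,0,0],[0,0,0,0,0,0]]]' 1 60;python3 -m creep '[[[0,0,0,0,0,0],[0,0,0,0,0,0],[0,0,0,0,0,0],[0,0,0,0,0,0],[0,0,0,0,0,0]]]'
```

```text
time: 2.28
tool_pos: [0.4584, -0.3157, 0.259]
tool_rot: [3.14, -0.002, -0.016]
contact_force: [0.5, 0.7, -0.4]
opening: 0.0917
time: 2.7
tool_pos: [0.459, -0.3162, 0.2619]
tool_rot: [3.136, -0.006, -0.015]
contact_force: [-0.2, 0.9, 0.4]
opening: 0.0631
time: 3.12
tool_pos: [0.459, -0.3162, 0.2622]
tool_rot: [3.136, -0.007, -0.015]
contact_force: [-1.1, 1.5, 0.7]
opening: 0.0298
```

```bash
python3 -m creep '[[[0,0,0,0,0,0],[0,0,0,0,0,0],[0,0,0,0,0,0],[0,0,0,0,0,0]]]'; python3 - <<'E'
from h import *
st=robot.observe();print(st)
E
```

```text
time: 3.45
tool_pos: [0.459, -0.3162, 0.2622]
tool_rot: [3.136, -0.006, -0.015]
contact_force: [0.1, 0.3, 0.1]
opening: 0.0257
{'time': 3.45, 'qpos': array([-7.40782327e-01,  5.48227183e-01,  1.62234046e+00,  2.88695865e-04,
        9.62664044e-01,  8.45289396e-01]), 'qvel': array([ 1.63384003e-03,  1.33060326e-03, -4.99041919e-04, -3.56448138e-05,
       -4.79247432e-04,  5.22811365e-04]), 'joint_efforts': array([-3.61809146e-02, -4.90240860e+01, -2.01683736e+01,  4.57505509e-02,
       -1.25594018e-01,  1.45880367e-03]), 'tool_pos': array([ 0.45899136, -0.31618282,  0.26218945]), 'tool_rot': array([ 3.13622326, -0.00641345, -0.01542213]), 'contact_force': array([0.10169242, 0.26986393, 0.12670852]), 'torque': array([0.06443857, 0.00419045, 0.03724953]), 'opening': 0.025719728398416627}
```

Gripped: the opening reads 25.7 mm on the 26 mm handle. The tip is about 250 mm ahead of the TCP. I'm lifting straight up.

```bash
python3 -m creep '[[[0,0,15,0,0,0],[0,0,20,0,0,0],[0,0,20,0,0,0],[0,0,20,0,0,0],[0,0,20,0,0,0]]]';python3 -m creep '[[[0,0,15,0.3,0.3,0],[0,0,0,0,0,0],[0,0,0,0,0,0]]]'; python3 - <<'E'
from h import *
st=robot.observe();R0=R.from_euler("xyz",st["tool_rot"]).as_matrix();print(st["tool_pos"]*1e3,"tip pred",st["tool_pos"]*1e3+250*R0[:,2])
i1=viewer.read_camera("wrist");i2=viewer.read_camera("scene")
tip=st["tool_pos"]+.25*R0[:,2]
u,v=proj(cam("scene"),tip);u2,v2=proj(cam("wrist",st),tip);print(u,v,u2,v2)
u,v=int(u),int(v);a=cv2.resize(i2[v-50:v+50,max(u-50,0):max(u-50,0)+100],(420,420),interpolation=2)
cv2.imwrite("pics/p1.png",np.hstack([a,i1[:,100:480]]))
E
```

```text
time: 3.87
tool_pos: [0.4574, -0.3149, 0.3543]
tool_rot: [-3.138, 0.005, -0.016]
contact_force: [0.3, 0.0, -1.2]
opening: 0.0255
time: 4.12
tool_pos: [0.4576, -0.3151, 0.3737]
tool_rot: [-3.137, 0.005, -0.016]
contact_force: [-0.5, -0.3, -1.2]
opening: 0.026
[ 457.64703315 -315.14634328  373.672309  ] tip pred [ 456.49577739 -313.97983249  123.67768133]
139.29634183971345 186.95280231577274 278.85382883501785 213.02533533811553
```

View pics/p1.png

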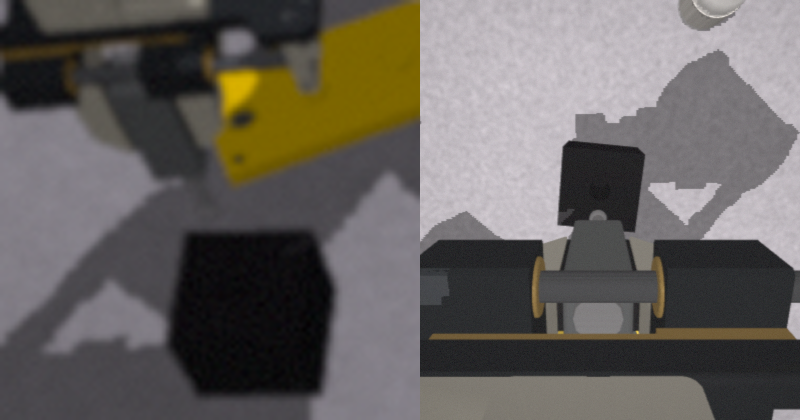

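The wrist view shows the ball at about (278,216), where the model predicts it (279,213), so the tip lies on the tool axis 250 mm from the TCP. I'm going over the inner button.

```bash
python3 -m creep '[[[10,38,0,-0.2,-0.3,0],[10,38,0,0,0,0],[10,38,0,0,0,0],[10,38,0,0,0,0],[10,38,0,0,0,0]]]';python3 -m creep '[[[10,38,0,0,0,0],[10,35,0,0,0,0],[5,20,0,0,0,0],[0,0,0,0,0,0]]]'; cat > tip.py <<'E'
from h import *
import sys
st=robot.observe();R0=R.from_euler("xyz",st["tool_rot"]);tip=st["tool_pos"]*1e3+250*R0.as_matrix()[:,2]
yaw=float(sys.argv[1]) if len(sys.argv)>1 else -1
Rt=R.from_euler("xyz",[180,0,yaw],degrees=True)
rv=np.degrees((Rt*R0.inv()).as_rotvec())
print("t",st["time"],"TCP",(st["tool_pos"]*1e3).round(1),"tip",tip.round(1),"fix turn",rv.round(2),"F",st["contact_force"].round(1),"grip",st["opening"].round(4))
B=np.array([540,-12.7]);u=np.array([-.333,.943]);n=np.array([-.943,-.333])
for k,d in (("inner",0),("outer",55),("socket",-45)):
    p=B+u*d; print(k,"TCP shift after untilt",(p-st["tool_pos"][:2]*1e3).round(1))
E
python3 tip.py
```

```text
time: 4.63
tool_pos: [0.5057, -0.1258, 0.3653]
tool_rot: [-3.138, 0.009, -0.029]
contact_force: [0.9, -1.0, -0.8]
opening: 0.0259
time: 4.97
tool_pos: [0.5307, -0.0216, 0.3594]
tool_rot: [-3.134, 0.018, -0.024]
contact_force: [-0.2, -0.3, -0.9]
opening: 0.0258Traceback (most recent call last):
  File "tip.py", line 7, in <module>
    print("t",st["time"],"TCP",(st["tool_pos"]*1e3).round(1),"tip",tip.round(1),"fix turn",rv.round(2),"F",st["contact_force"].round(1),"grip",st["opening"].round(4))
                                                                                                                                               ^^^^^^^^^^^^^^^^^^^
AttributeError: 'float' object has no attribute 'round'
```

```bash
sed -i 's/st\["opening"\].round(4)/round(st["opening"],4)/' tip.py; python3 -m creep '[[[9,9,0,-0.4,-1,0.4],[0,0,0,0,0,0],[0,0,0,0,0,0]]]';python3 tip.py; python3 - <<'E'
from h import *
st=robot.observe();im=viewer.read_camera("wrist");cv2.imwrite("pics/w3.png",im);m=cam("wrist",st);np.save("pics/w3.npy",m["pose"])
u=np.array([-.333,.943,0]);B=np.array([.540,-.0127,.076])
for n,d,z in (("socket",-.045,.072),("inner",0,.076),("outer",.055,.076)): p=B+u*d;p[2]=z;print(n,np.round(proj(m,p),1))
E
```

```text
time: 5.22
tool_pos: [0.5392, -0.0112, 0.3554]
tool_rot: [-3.14, 0.007, -0.013]
contact_force: [-0.0, 1.4, -1.4]
opening: 0.0256
t 5.2167 TCP [539.2 -11.2 355.4] tip [537.3 -10.8 105.4] fix turn [-0.08 -0.42 -0.28] F [-0.   1.4 -1.4] grip 0.0256
inner TCP shift after untilt [ 0.8 -1.5]
outer TCP shift after untilt [-17.5  50.3]
socket TCP shift after untilt [ 15.8 -44. ]
socket [335.8 178. ]
inner [281.1 198.7]
outer [215.7 221.9]
```

View pics/w3.png

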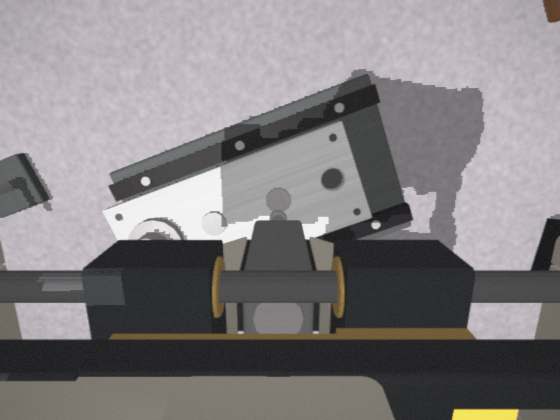

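Wrist view: inner button at (278.5,200), socket (332,178.5), outer button (213,223), ball tip at about (278,216) partly hidden by the handle. I'm computing positions relative to the tip.

```bash
python3 - <<'E'
from h import *
st=robot.observe();m=cam("wrist",st);R0=R.from_euler("xyz",st["tool_rot"]).as_matrix()
print("ball centre pred",proj(m,st["tool_pos"]+.244*R0[:,2]))
for n,px,z in (("socket",(332,178.5),.072),("inner",(278.5,200),.076),("outer",(213,223),.076)): print(n,plane(m,px,z)[:2]*1e3)
im=cv2.imread("pics/w3.png")[195:230,255:300];g=im[:,:,1]
for r in range(210-195,35,2): print(r+195,g[r,8:40].tolist())
E
```

```text
ball centre pred (np.float64(278.8949907418266), np.float64(215.5348515658574))
socket [554.60762226 -52.37975241]
inner [538.98011209 -10.7762529 ]
outer [520.8532021   41.19757531]
210 [166, 166, 165, 167, 165, 168, 165, 158, 144, 130, 128, 119, 112, 109, 108, 107, 104, 112, 116, 123, 131, 136, 147, 160, 169, 168, 165, 166, 166, 163, 164, 165]
212 [166, 167, 168, 168, 168, 168, 165, 162, 140, 116, 110, 113, 117, 116, 119, 117, 115, 118, 110, 110, 115, 144, 161, 163, 166, 165, 164, 161, 162, 160, 160, 162]
214 [167, 166, 163, 165, 167, 167, 164, 141, 116, 114, 117, 122, 124, 124, 123, 121, 122, 118, 118, 119, 116, 112, 127, 151, 160, 161, 162, 159, 159, 162, 160, 162]
216 [241, 241, 241, 243, 242, 241, 202, 134, 118, 121, 114, 107, 104, 102, 100, 101, 102, 101, 107, 117, 117, 114, 113, 125, 151, 161, 162, 160, 162, 158, 158, 160]
218 [244, 243, 243, 243, 242, 240, 192, 125, 120, 109, 101, 100, 103, 103, 99, 100, 99, 98, 98, 96, 106, 111, 112, 130, 149, 159, 158, 159, 160, 159, 162, 164]
220 [149, 148, 149, 147, 147, 143, 114, 91, 91, 88, 85, 86, 87, 89, 83, 85, 85, 84, 83, 85, 84, 88, 90, 99, 104, 104, 102, 103, 107, 109, 107, 107]
222 [76, 79, 76, 76, 80, 83, 80, 75, 81, 80, 77, 79, 79, 77, 75, 77, 81, 79, 80, 79, 78, 75, 75, 78, 79, 76, 78, 75, 80, 77, 78, 74]
224 [79, 81, 80, 81, 78, 80, 77, 80, 80, 76, 77, 80, 80, 76, 79, 81, 79, 78, 78, 81, 85, 77, 77, 78, 80, 77, 78, 80, 80, 81, 77, 79]
226 [75, 80, 79, 79, 79, 78, 79, 80, 80, 79, 79, 79, 79, 79, 76, 80, 80, 79, 76, 80, 81, 80, 78, 79, 79, 78, 79, 80, 76, 76, 78, 81]
228 [79, 83, 81, 82, 80, 78, 81, 79, 80, 80, 82, 78, 82, 82, 81, 80, 77, 78, 78, 77, 80, 80, 79, 80, 78, 79, 80, 78, 78, 78, 82, 78]
```

```bash
python3 -m creep '[[[1.3,-0.5,-12,-0.1,-0.4,-0.3],[0,0,-10,0,0,0],[0,0,0,0,0,0],[0,0,0,0,0,0]]]';python3 tip.py
```

```text
time: 5.6
tool_pos: [0.5393, -0.0155, 0.3313]
tool_rot: [3.141, 0.004, -0.023]
contact_force: [0.0, 0.2, -0.4]
opening: 0.0261
t 5.6 TCP [539.3 -15.5 331.3] tip [538.4 -15.6  81.3] fix turn [ 0.02 -0.21  0.31] F [ 0.   0.2 -0.4] grip 0.0261
inner TCP shift after untilt [0.7 2.8]
outer TCP shift after untilt [-17.6  54.6]
socket TCP shift after untilt [ 15.7 -39.7]
```

```bash
python3 -m creep '[[[1.2,3.9,-1,0,-0.2,0.3],[0,0,0,0,0,0]]]';python3 tip.py | head -1;python3 -m creep '[[[0,0,-2,0,0,0],[0,0,0,0,0,0]]]'
```

```text
time: 5.77
tool_pos: [0.5404, -0.0124, 0.3303]
tool_rot: [3.141, 0.001, -0.019]
contact_force: [-0.4, 0.3, -0.7]
opening: 0.0259
t 5.7667 TCP [540.4 -12.4 330.3] tip [540.2 -12.4  80.3] fix turn [ 0.01 -0.05  0.09] F [-0.4  0.3 -0.7] grip 0.0259
time: 5.93
tool_pos: [0.5405, -0.0124, 0.3289]
tool_rot: [3.141, -0.0, -0.019]
contact_force: [0.3, 0.1, -0.3]
opening: 0.0255
```

```bash
python3 -m creep '[[[0,0,-2,0,0,0],[0,0,0,0,0,0]]]';python3 -m creep '[[[0,0,-1.5,0,0,0],[0,0,0,0,0,0]]]'
```

```text
time: 6.1
tool_pos: [0.5405, -0.0123, 0.3272]
tool_rot: [3.141, -0.001, -0.019]
contact_force: [0.3, 0.9, -1.0]
opening: 0.026
time: 6.27
tool_pos: [0.5407, -0.0123, 0.326]
tool_rot: [3.141, -0.002, -0.018]
contact_force: [-0.9, -0.1, -0.8]
opening: 0.0257
```

```bash
python3 -m creep '[[[0,0,-1.2,0,0,0],[0,0,0,0,0,0]]]'; python3 -m creep '[[[0,0,-1.2,0,0,0],[0,0,0,0,0,0]]]'
```

```text
time: 6.43
tool_pos: [0.5407, -0.0122, 0.3259]
tool_rot: [3.141, -0.003, -0.018]
contact_force: [-0.7, -0.1, 1.6]
opening: 0.0257
time: 6.6
tool_pos: [0.5406, -0.0122, 0.3258]
tool_rot: [3.14, -0.004, -0.018]
contact_force: [-1.3, 0.8, 0.6]
opening: 0.0258
```

z has stopped at 325.9, which puts the tip at 75.9 against the expected 76. I'm pressing a little more to be sure of contact.

```bash
python3 -m creep '[[[0,0,-3,0,0,0]]]';python3 -m creep '[[[0,0,-3,0,0,0],[0,0,-3,0,0,0]]]'
```

```text
time: 6.68
tool_pos: [0.5407, -0.0121, 0.3251]
tool_rot: [3.14, -0.007, -0.018]
contact_force: [-10.0, 1.5, 37.2]
opening: 0.0256
time: 6.85
tool_pos: [0.5401, -0.0119, 0.3251]
tool_rot: [3.139, -0.009, -0.017]
contact_force: [-10.0, 0.6, 27.1]
opening: 0.0259
```

Firm contact (27–37 N). I'm lifting and going to the outer button.

```bash
python3 -m creep '[[[0,0,12,0.1,0.5,0],[0,0,8,0,0,0],[-9,26,0,0,0,0],[-9,26,0,0,0,0],[0,0,0,0,0,0]]]';python3 tip.py|head -1
```

```text
time: 7.27
tool_pos: [0.5218, 0.0403, 0.3466]
tool_rot: [3.141, -0.004, -0.021]
contact_force: [1.2, 0.3, -1.6]
opening: 0.0257
t 7.2667 TCP [521.8  40.3 346.6] tip [522.8  40.1  96.6] fix turn [0.06 0.23 0.21] F [ 1.2  0.3 -1.6] grip 0.0257
```

```bash
python3 -m creep '[[[0,0,-8,0,0.2,0.2],[0,0,-7,0,0,0],[0,0,0,0,0,0]]]';python3 tip.py|head -1
```

```text
time: 7.52
tool_pos: [0.5219, 0.0408, 0.3298]
tool_rot: [3.14, -0.001, -0.015]
contact_force: [-0.6, 0.9, -1.3]
opening: 0.0257
t 7.5167 TCP [521.9  40.8 329.8] tip [522.2  40.4  79.8] fix turn [ 0.09  0.07 -0.15] F [-0.6  0.9 -1.3] grip 0.0257
```

```bash
python3 -m creep '[[[0,0,-2,0,0,0],[0,0,-1,0,0,0]]]';python3 -m creep '[[[0,0,-1.5,0,0,0],[0,0,-1.5,0,0,0]]]';python3 -m creep '[[[0,0,-1.5,0,0,0],[0,0,-1.5,0,0,0]]]'
```

```text
time: 7.68
tool_pos: [0.5223, 0.0398, 0.3255]
tool_rot: [3.14, 0.0, -0.016]
contact_force: [-3.4, 2.1, 9.8]
opening: 0.0259
time: 7.85
tool_pos: [0.5224, 0.0394, 0.3253]
tool_rot: [-3.141, -0.0, -0.018]
contact_force: [-6.3, 2.4, 16.0]
opening: 0.0259
time: 8.02
tool_pos: [0.5221, 0.0391, 0.3254]
tool_rot: [-3.14, -0.001, -0.02]
contact_force: [-4.8, 1.8, 12.4]
opening: 0.0257
```

Outer button touched at 10–16 N. Next I go over the socket and look.

```bash
python3 -m creep '[[[0,0,12,0,0,0],[0,0,4,0,0,0],[11,-31,0,0,0,0],[11,-31,0,0,0,0],[11,-31,0,0,0,0]]]'; python3 -m creep '[[[0,0,0,0,0,0],[0,0,0,0,0,0]]]';python3 tip.py|head -1
```

```text
time: 8.43
tool_pos: [0.5548, -0.0531, 0.3425]
tool_rot: [-3.138, -0.001, -0.014]
contact_force: [0.4, 1.1, -1.6]
opening: 0.0258
time: 8.6
tool_pos: [0.5565, -0.0596, 0.3416]
tool_rot: [-3.14, -0.003, -0.02]
contact_force: [0.8, 0.5, -1.3]
opening: 0.0253
t 8.6 TCP [556.5 -59.6 341.6] tip [557.2 -59.2  91.6] fix turn [-0.08  0.16  0.16] F [ 0.8  0.5 -1.3] grip 0.0253
```

```bash
python3 -m creep '[[[-1.3,6.2,-7,-0.1,0.2,0.2],[0,0,0,0,0,0],[0,0,0,0,0,0]]]';python3 tip.py|head -1; python3 - <<'E'
from h import *
st=robot.observe();im=viewer.read_camera("wrist");R0=R.from_euler("xyz",st["tool_rot"]).as_matrix();m=cam("wrist",st)
print("ball pred",proj(m,st["tool_pos"]+.244*R0[:,2]))
for p in ((.5548,-.0543,.072),(.5546,-.0524,.072)): print(proj(m,p))
cv2.imwrite("pics/w4.png",cv2.resize(im[150:270,200:360],None,fx=5,fy=5,interpolation=2))
E
```

```text
time: 8.85
tool_pos: [0.5547, -0.0527, 0.3328]
tool_rot: [3.142, 0.003, -0.018]
contact_force: [0.7, -1.1, 0.1]
opening: 0.0257
t 8.85 TCP [554.7 -52.7 332.8] tip [554.  -52.7  82.8] fix turn [ 0.   -0.16  0.02] F [ 0.7 -1.1  0.1] grip 0.0257
ball pred (np.float64(278.88469542404636), np.float64(215.52233080630145))
(np.float64(281.0469700661261), np.float64(207.6624368543768))
(np.float64(278.4272539127683), np.float64(207.97289143996858))
```

View pics/w4.png

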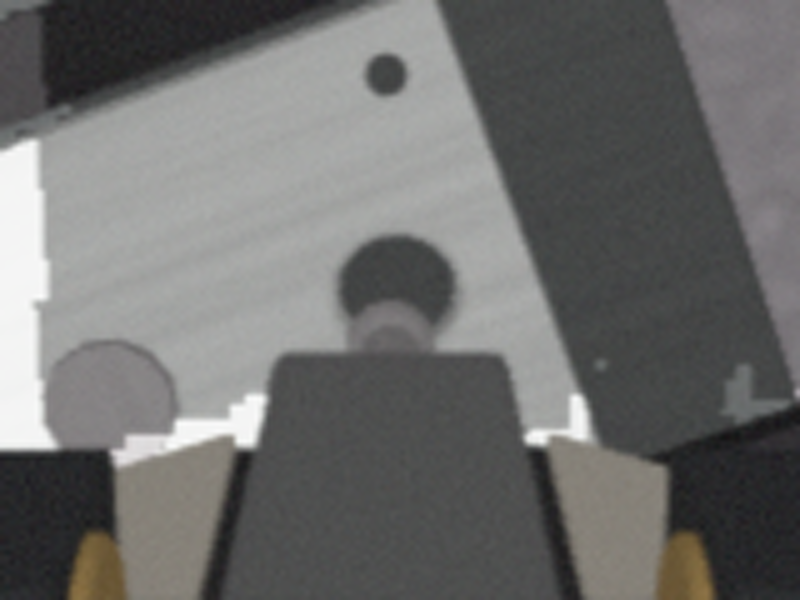

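Crop: socket centre (398,290), ball centre (391,343), so full-frame (279.4,208) and (278.1,218.4). The ball sits about 2 mm nearer the robot than modelled, so I shift by +2.1, −0.9 mm with the tilt fix.

```bash
python3 -m creep '[[[2.1,-0.9,-5,0,-0.15,0],[0,0,0,0,0,0]]]';python3 tip.py|head -1;
```

```text
time: 9.07
tool_pos: [0.5564, -0.0517, 0.3272]
tool_rot: [-3.141, 0.001, -0.015]
contact_force: [0.7, 0.5, -2.1]
opening: 0.0259
t 9.0667 TCP [556.4 -51.7 327.2] tip [556.2 -51.6  77.2] fix turn [-0.03 -0.05 -0.14] F [ 0.7  0.5 -2.1] grip 0.0259
```

```bash
python3 -m creep '[[[0.4,-1.8,0,0,0,-0.1],[0,0,0,0,0,0]]]';python3 tip.py|head -1;python3 -m creep '[[[0,0,-3,0,0,0],[0,0,0,0,0,0]]]';python3 tip.py|head -1
```

```text
time: 9.23
tool_pos: [0.5569, -0.0529, 0.327]
tool_rot: [-3.141, 0.001, -0.016]
contact_force: [0.0, 0.3, -0.7]
opening: 0.0258
t 9.2333 TCP [556.9 -52.9 327. ] tip [556.6 -52.7  77. ] fix turn [-0.04 -0.06 -0.1 ] F [ 0.   0.3 -0.7] grip 0.0258
time: 9.4
tool_pos: [0.5569, -0.0527, 0.324]
tool_rot: [-3.141, 0.001, -0.015]
contact_force: [0.3, -0.0, -1.0]
opening: 0.026
t 9.4 TCP [556.9 -52.7 324. ] tip [556.8 -52.6  74. ] fix turn [-0.03 -0.03 -0.11] F [ 0.3 -0.  -1. ] grip 0.026
```

```bash
python3 -m creep '[[[0,-0.8,-3,0,0,0],[0,0,0,0,0,0]]]';python3 -m creep '[[[0,0,-3,0,0,0],[0,0,0,0,0,0]]]';python3 tip.py|head -1
```

```text
time: 9.57
tool_pos: [0.5569, -0.0536, 0.3208]
tool_rot: [-3.141, 0.0, -0.015]
contact_force: [-0.1, 0.8, -1.6]
opening: 0.0258
time: 9.73
tool_pos: [0.5569, -0.0538, 0.3174]
tool_rot: [-3.141, 0.0, -0.016]
contact_force: [-0.2, -0.2, -0.3]
opening: 0.0256
t 9.7333 TCP [556.9 -53.8 317.4] tip [556.8 -53.6  67.4] fix turn [-0.03 -0.02 -0.1 ] F [-0.2 -0.2 -0.3] grip 0.0256
```

The tip is at 67, inside the socket with no contact force. Next, down to the floor.

```bash
python3 -m creep '[[[0,0,-2,0,0,0],[0,0,0,0,0,0]]]';python3 -m creep '[[[0,0,-1.5,0,0,0],[0,0,-1,0,0,0]]]';python3 -m creep '[[[0,0,-1,0,0,0],[0,0,-1,0,0,0]]]'
```

```text
time: 9.9
tool_pos: [0.5569, -0.0538, 0.3151]
tool_rot: [-3.141, 0.001, -0.016]
contact_force: [0.8, -0.2, -1.8]
opening: 0.0259
time: 10.07
tool_pos: [0.557, -0.0538, 0.3135]
tool_rot: [-3.141, -0.001, -0.016]
contact_force: [-2.4, 0.3, 11.4]
opening: 0.0254
time: 10.23
tool_pos: [0.5568, -0.0538, 0.3136]
tool_rot: [3.142, -0.002, -0.016]
contact_force: [-3.3, 0.7, 6.2]
opening: 0.0253
```

On the socket floor with light press. I'm starting the slide, keeping a slight downward bias.

```bash
python3 -m creep '[[[-1.3,3.8,-1,0,0.1,0],[-1.3,3.8,-1,0,0,0],[-1.3,3.8,-1,0,0,0],[-1.3,3.8,-1,0,0,0]]]';python3 tip.py|head -1
```

```text
time: 10.57
tool_pos: [0.5535, -0.0411, 0.3137]
tool_rot: [3.132, -0.013, -0.016]
contact_force: [-0.9, -8.3, 7.0]
opening: 0.026
t 10.5667 TCP [553.5 -41.1 313.7] tip [556.7 -43.5  63.7] fix turn [ 0.56  0.73 -0.1 ] F [-0.9 -8.3  7. ] grip 0.026
```

```bash
python3 -m creep '[[[-1.6,3.8,-1,0.25,0.3,0],[-1.6,3.8,-1,0.25,0.3,0],[-1.6,3.8,-1,0.25,0.3,0],[-1.6,3.8,-1,0.25,0.3,0]]]';python3 tip.py|head -1
```

```text
time: 10.9
tool_pos: [0.5494, -0.028, 0.3137]
tool_rot: [3.139, -0.007, -0.015]
contact_force: [1.8, -5.5, 4.7]
opening: 0.0253
t 10.9 TCP [549.4 -28.  313.7] tip [551.1 -28.6  63.7] fix turn [ 0.14  0.39 -0.13] F [ 1.8 -5.5  4.7] grip 0.0253
```

```bash
python3 -m creep '[[[-1.5,4.2,-1.1,0.15,0.3,0],[-1.5,4.2,-1.1,0.15,0.3,0],[-1.5,4.2,-1.1,0.15,0.3,0],[-1.5,4.2,-1.1,0.15,0.3,0],[-1.5,4.2,-1.1,0.15,0.3,0]]]';python3 tip.py|head -1
```

```text
time: 11.32
tool_pos: [0.545, -0.0102, 0.3137]
tool_rot: [3.138, 0.0, -0.014]
contact_force: [0.8, -5.6, 5.6]
opening: 0.0257
t 11.3167 TCP [545.  -10.2 313.7] tip [544.9 -11.   63.7] fix turn [ 0.19 -0.02 -0.19] F [ 0.8 -5.6  5.6] grip 0.0257
```

```bash
python3 -m creep '[[[-2.2,4.2,-1.1,0.2,0.1,0],[-2.2,4.2,-1.1,0.2,0.1,0],[-2.2,4.2,-1.1,0.2,0.1,0],[-2.2,4.2,-1.1,0.2,0.1,0],[-2.2,4.2,-1.1,0.2,0.1,0]]]';python3 tip.py|head -1
```

```text
time: 11.73
tool_pos: [0.5367, 0.0072, 0.3136]
tool_rot: [3.14, -0.009, -0.012]
contact_force: [2.2, -7.3, 6.6]
opening: 0.0254
t 11.7333 TCP [536.7   7.2 313.6] tip [538.9   6.9  63.6] fix turn [ 0.07  0.5  -0.3 ] F [ 2.2 -7.3  6.6] grip 0.0254
```

```bash
python3 -m creep '[[[-2,4.2,-1.1,0.2,0.4,0],[-2,4.2,-1.1,0.2,0.4,0],[-2,4.2,-1.1,0.2,0.4,0],[-2,4.2,-1.1,0.2,0.4,0],[-1,2,-1.1,0.2,0.2,0]]]';python3 tip.py|head -1
python3 - <<'E'
from h import *
t=viewer.read_camera("top");s=viewer.read_camera("scene");w=viewer.read_camera("wrist")
for n,i in (("t5",t),("s5",s),("w5",w)): cv2.imwrite(f"pics/{n}.png",i)
k=4;a=cv2.resize(s[150:250,305:425],None,fx=k,fy=k,interpolation=2);b=cv2.resize(t[170:270,160:240],None,fx=k,fy=k,interpolation=2)
cv2.imwrite("pics/m5.png",np.hstack([b,a]))
E
```

```text
time: 12.15
tool_pos: [0.5311, 0.0241, 0.3136]
tool_rot: [-3.136, 0.001, -0.011]
contact_force: [1.9, -6.5, 5.9]
opening: 0.0256
t 12.15 TCP [531.1  24.1 313.6] tip [530.7  25.6  63.6] fix turn [-0.33 -0.08 -0.35] F [ 1.9 -6.5  5.9] grip 0.0256
```

View pics/m5.png

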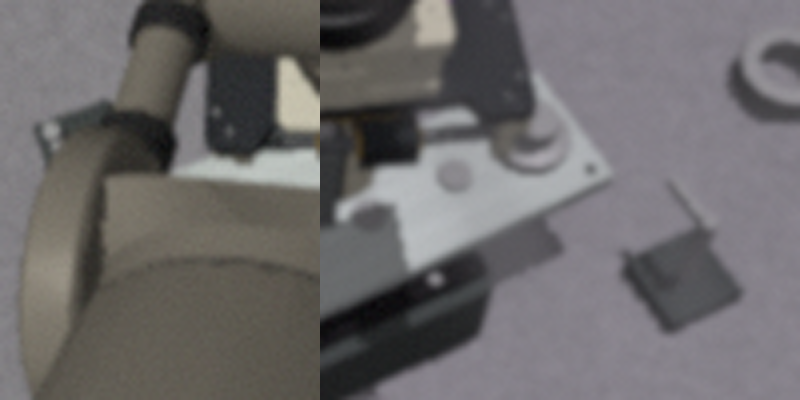

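Scene crop: the plate's leading far corner is at (613,178), its leading edge runs up to (537,75), and the pointer tip is at (672,182).

```bash
python3 - <<'E'
from h import *
s=cam("scene");S=lambda x,y:((x-320)/4+305-.4,y/4+150-.4)
u=np.array([-.333,.943]);n=np.array([-.943,-.333]);O=np.array([554.8,-54.3])
for k,p,z in (("corner",(613,178),.072),("edge2",(537,75),.072),("tip",(672,182),.066),("tail",(712,230),.066)):
    q=plane(s,S(*p),z)[:2]*1e3;print(k,q.round(1),"along",((q-O)@u).round(1),"lat",((q-O)@n).round(1))
E
```

```text
corner [505.5 202.6] along 258.7 lat -39.0
edge2 [430.9 175.9] along 258.3 lat 40.2
tip [508.5 236.9] along 290.0 lat -53.3
tail [541.9 250.8] along 292.0 lat -89.4
```

Edge remaining is about 32 mm, and both edge corners agree on yaw. I'm continuing with a firmer press.

```bash
python3 -m creep '[[[-1.6,4.2,-1.6,-0.1,0.1,0],[-1.6,4.2,-1.6,0,0.2,0],[-1.6,4.2,-1.6,0.2,0.2,0],[-1.6,4.2,-1.6,0.2,0.2,0],[-0.8,2,-1.6,0.2,0.2,0]]]';python3 tip.py|head -1
```

```text
time: 12.72
tool_pos: [0.5275, 0.0373, 0.3136]
tool_rot: [3.136, -0.005, -0.008]
contact_force: [-1.0, -11.4, 10.5]
opening: 0.0257
t 12.7167 TCP [527.5  37.3 313.6] tip [528.7  35.9  63.6] fix turn [ 0.33  0.28 -0.52] F [ -1.  -11.4  10.5] grip 0.0257
```

```bash
python3 -m creep '[[[-1.6,3.5,-1.5,0.35,0.3,-0.2],[-1.6,3.5,-1.5,0.3,0.3,-0.2],[-1.6,3.5,-1.5,0.2,0.2,0],[-0.6,1.6,-1.5,0.1,0.1,0]]]';python3 tip.py|head -1
python3 - <<'E'
from h import *
s=viewer.read_camera("scene");cv2.imwrite("pics/s6.png",s)
k=6;cv2.imwrite("pics/m6.png",cv2.resize(s[160:250,320:420],None,fx=k,fy=k,interpolation=2))
E
```

```text
time: 13.05
tool_pos: [0.5245, 0.0451, 0.3136]
tool_rot: [3.138, -0.005, -0.014]
contact_force: [-1.8, -8.4, 11.7]
opening: 0.0257
t 13.05 TCP [524.5  45.1 313.6] tip [525.9  44.1  63.6] fix turn [ 0.23  0.31 -0.22] F [-1.8 -8.4 11.7] grip 0.0257
```

View pics/m6.png

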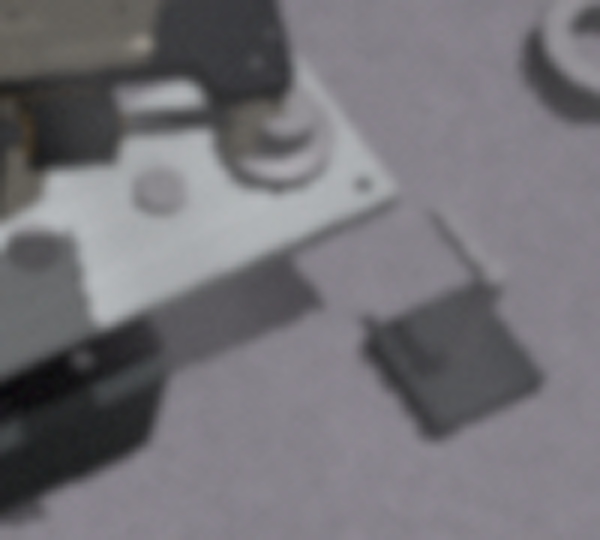

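Corner at (400,187), pointer tip at (435,213), tail end at about (500,277).

```bash
cat > al.py <<'E'
from h import *
import sys
s=cam("scene");S=lambda x,y:(x/6+320-.4,y/6+160-.4)
u=np.array([-.333,.943]);n=np.array([-.943,-.333]);O=np.array([554.8,-54.3])
v=list(map(float,sys.argv[1:]))
for x,y,z in zip(v[0::3],v[1::3],v[2::3]):
    q=plane(s,S(x,y),z/1e3)[:2]*1e3;print(x,y,q.round(1),"along",((q-O)@u).round(1),"lat",((q-O)@n).round(1))
E
python3 al.py 400 187 72 302 60 72 435 213 66 500 277 66
```

```text
400.0 187.0 [499.1 223.5] along 280.5 lat -40.0
302.0 60.0 [437.6 200.5] along 279.3 lat 25.7
435.0 213.0 [508.4 235.8] along 289.0 lat -52.8
500.0 277.0 [538.6 252.4] along 294.6 lat -86.9
```

About 10 mm to go.

```bash
python3 -m creep '[[[-1.4,3.4,-1.5,0.3,0.3,-0.1],[-1.4,3.4,-1.5,0.2,0.2,-0.1],[-0.7,1.6,-1.5,0.1,0.1,0]]]';python3 tip.py|head -1
python3 - <<'E'
from h import *
s=np.mean([viewer.read_camera("scene").astype(float) for _ in range(6)],0).astype(np.uint8);cv2.imwrite("pics/s7.png",s)
cv2.imwrite("pics/m7.png",cv2.resize(s[160:250,320:420],None,fx=6,fy=6,interpolation=2))
E
```

```text
time: 13.35
tool_pos: [0.5227, 0.05, 0.3136]
tool_rot: [3.136, -0.006, -0.016]
contact_force: [-0.9, -8.0, 11.5]
opening: 0.0256
t 13.35 TCP [522.7  50.  313.6] tip [524.3  48.7  63.6] fix turn [ 0.31  0.35 -0.11] F [-0.9 -8.  11.5] grip 0.0256
```

View pics/m7.png

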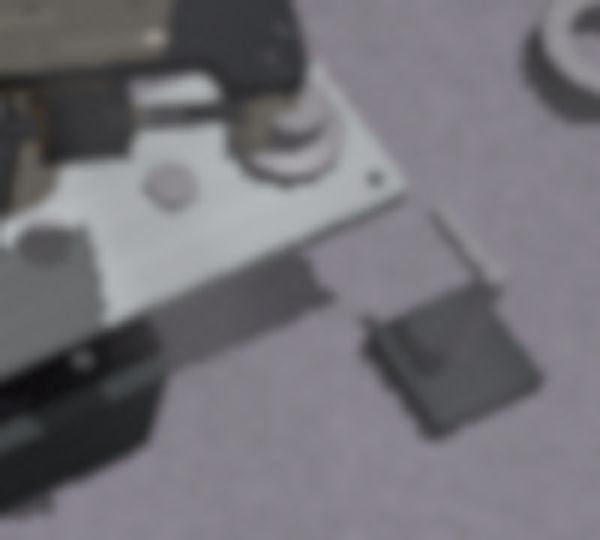

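Corner at (409,184), edge to (322,68), hole at (375,178), pointer tip at about (436,211).

```bash
python3 al.py 409 184 72 322 68 72 375 178 72 363 184 72 436 211 66 470 258 66 475 236 66
```

```text
409.0 184.0 [498.2 227.1] along 284.2 lat -40.4
322.0 68.0 [442.2 207.3] along 284.2 lat 19.1
375.0 178.0 [494.  215.2] along 274.4 lat -32.4
363.0 184.0 [496.1 210.1] along 268.9 lat -32.7
436.0 211.0 [507.6 236.4] along 289.9 lat -52.3
470.0 258.0 [529.2 243.6] along 289.4 lat -75.1
475.0 236.0 [520.1 248. ] along 296.6 lat -67.9
```

I'm resolving the pointer's centreline numerically: sampling brightness profiles along the slide axis on the z=66 plane, and the plate edge on z=72.

```bash
python3 - <<'E'
from h import *
u=np.array([-.333,.943]);n=np.array([-.943,-.333]);O=np.array([554.8,-54.3])
def prof(c,f,z,lats,al):
    im=cv2.imread(f)[:,:,1];m=cam(c);out=[]
    for l in lats:
        px=np.array([proj(m,[*((O+u*a+n*l)/1e3),z]) for a in al],np.float32)
        out.append(cv2.remap(im,px[:,:1],px[:,1:],1)[:,0])
    return np.array(out)
al=np.arange(280,306,1.)
print("al",al.astype(int).tolist())
for c,f in (("scene","pics/s7.png"),("top","pics/top0.png")):
    P=prof(c,f,.066,range(-90,-44,4),al); print(c)
    for l,r in zip(range(-90,-44,4),P): print(l,r.tolist())
print("edge");al=np.arange(274,296,1.)
print(al.astype(int).tolist())
for l,r in zip((-36,-30,-20,-10,0,10),prof("scene","pics/s7.png",.072,(-36,-30,-20,-10,0,10),al)): print(l,r.tolist())
E
```

```text
al [280, 281, 282, 283, 284, 285, 286, 287, 288, 289, 290, 291, 292, 293, 294, 295, 296, 297, 298, 299, 300, 301, 302, 303, 304, 305]
scene
-90 [78, 78, 78, 78, 78, 78, 80, 82, 86, 91, 98, 104, 110, 115, 119, 123, 125, 126, 127, 127, 127, 127, 128, 128, 128, 129]
-86 [85, 85, 84, 84, 83, 82, 85, 89, 95, 104, 115, 121, 128, 132, 134, 136, 137, 136, 135, 133, 131, 130, 129, 129, 129, 128]
-82 [118, 116, 116, 114, 110, 106, 102, 99, 101, 107, 113, 121, 129, 135, 138, 141, 141, 139, 138, 136, 134, 133, 131, 130, 130, 129]
-78 [129, 129, 128, 124, 120, 115, 110, 106, 106, 110, 115, 122, 128, 133, 136, 137, 137, 136, 134, 132, 131, 131, 130, 130, 130, 128]
-74 [129, 128, 127, 124, 120, 116, 112, 110, 111, 116, 123, 129, 134, 139, 139, 138, 137, 135, 133, 132, 131, 130, 130, 130, 130, 130]
-70 [130, 129, 128, 126, 122, 117, 112, 109, 108, 114, 121, 128, 134, 139, 140, 139, 137, 135, 133, 131, 131, 130, 130, 130, 130, 130]
-66 [128, 127, 125, 123, 119, 114, 110, 107, 107, 112, 118, 125, 131, 136, 137, 137, 137, 135, 133, 132, 131, 130, 129, 129, 128, 128]
-62 [128, 127, 125, 122, 117, 112, 1
[... 2164 characters left out ...]
93, 294, 295]
-36 [147, 149, 153, 159, 162, 164, 165, 163, 159, 155, 148, 142, 138, 134, 131, 130, 129, 129, 129, 129, 129, 130]
-30 [143, 142, 144, 151, 155, 160, 163, 165, 162, 158, 152, 145, 139, 134, 131, 129, 129, 129, 129, 128, 128, 127]
-20 [174, 174, 174, 174, 174, 173, 171, 168, 165, 159, 152, 144, 139, 134, 131, 130, 129, 129, 128, 128, 128, 129]
-10 [152, 156, 160, 164, 169, 169, 169, 168, 163, 157, 150, 144, 138, 134, 131, 129, 128, 128, 128, 128, 128, 129]
0 [136, 138, 141, 145, 150, 154, 157, 158, 158, 153, 148, 142, 137, 133, 131, 130, 129, 129, 129, 129, 128, 129]
10 [139, 142, 143, 146, 149, 153, 155, 156, 155, 154, 148, 143, 138, 134, 131, 129, 128, 128, 128, 128, 129, 129]
```

Pointer centreline is at 290.5 (scene) and 291.5 (top). The edge is at about 284.3, so 6.3 mm remain, which puts the TCP target near (520.6,55.9).

```bash
python3 -m creep '[[[-1.4,3.4,-1.5,0.3,0.3,-0.1],[-1.2,3.2,-1.5,0.2,0.2,0],[-0.9,2.4,-1.5,0.1,0.1,0]]]';python3 tip.py|head -1
cat > edge.py <<'E'
from h import *
u=np.array([-.333,.943]);n=np.array([-.943,-.333]);O=np.array([554.8,-54.3])
s=np.mean([viewer.read_camera("scene").astype(float) for _ in range(4)],0).astype(np.uint8);cv2.imwrite("pics/s8.png",s);m=cam("scene");al=np.arange(278,300,.5)
for f in ("pics/s7.png","pics/s8.png"):
    im=cv2.imread(f)[:,:,1].astype(np.float32);e=[]
    for l in range(-34,12,4):
        px=np.array([proj(m,[*((O+u*a+n*l)/1e3),.072]) for a in al],np.float32)
        g=np.gradient(cv2.GaussianBlur(cv2.remap(im,px[:,:1],px[:,1:],1),(1,5),1)[:,0]); e.append(al[g.argmin()])
    print(f,e,np.median(e))
E
python3 edge.py
```

```text
time: 13.9
tool_pos: [0.521, 0.0548, 0.3136]
tool_rot: [3.134, -0.007, -0.015]
contact_force: [-0.9, -13.1, 11.1]
opening: 0.0257
t 13.9 TCP [521.   54.8 313.6] tip [522.8  52.9  63.6] fix turn [ 0.45  0.4  -0.11] F [ -0.9 -13.1  11.1] grip 0.0257
pics/s7.png [np.float64(284.5), np.float64(284.5), np.float64(284.5), np.float64(284.0), np.float64(284.5), np.float64(283.5), np.float64(284.0), np.float64(284.5), np.float64(285.0), np.float64(285.0), np.float64(285.0), np.float64(284.5)] 284.5
pics/s8.png [np.float64(288.5), np.float64(288.0), np.float64(288.0), np.float64(288.5), np.float64(288.0), np.float64(288.0), np.float64(288.0), np.float64(289.0), np.float64(289.0), np.float64(289.5), np.float64(289.5), np.float64(289.0)] 288.5
```

```bash
python3 -m creep '[[[-0.9,2.6,-1.5,0.3,0.3,0],[-0.8,2.2,-1.5,0.1,0.1,0]]]';python3 tip.py|head -1;python3 edge.py
```

```text
time: 14.27
tool_pos: [0.5205, 0.0567, 0.3136]
tool_rot: [3.132, -0.007, -0.014]
contact_force: [-0.1, -9.5, 11.1]
opening: 0.0254
t 14.2667 TCP [520.5  56.7 313.6] tip [522.3  54.4  63.6] fix turn [ 0.53  0.41 -0.17] F [-0.1 -9.5 11.1] grip 0.0254
pics/s7.png [np.float64(284.5), np.float64(284.5), np.float64(284.5), np.float64(284.0), np.float64(284.5), np.float64(283.5), np.float64(284.0), np.float64(284.5), np.float64(285.0), np.float64(285.0), np.float64(285.0), np.float64(284.5)] 284.5
pics/s8.png [np.float64(290.5), np.float64(290.5), np.float64(290.0), np.float64(290.5), np.float64(290.5), np.float64(290.0), np.float64(290.0), np.float64(290.5), np.float64(290.5), np.float64(290.5), np.float64(290.5), np.float64(290.0)] 290.5
```

The edge is at 290.5, level with the pointer (290.5–291.5). One last row drops the side push but keeps the downward press, then a final check.

```bash
python3 -m creep '[[[0,0,-1.5,0,0,0],[0,0,-1.5,0,0,0]]]';python3 tip.py|head -1;python3 edge.py|tail -1; python3 tip.py|head -1;python3 -c "
import cv2
cv2.imwrite('pics/m8.png',cv2.resize(cv2.imread('pics/s8.png')[140:260,270:420],None,fx=5,fy=5,interpolation=2))"
```

```text
time: 14.63
tool_pos: [0.5202, 0.0565, 0.3134]
tool_rot: [3.131, -0.009, -0.015]
contact_force: [-3.7, -1.1, 14.7]
opening: 0.0258
t 14.6333 TCP [520.2  56.5 313.4] tip [522.5  53.9  63.4] fix turn [ 0.59  0.53 -0.15] F [-3.7 -1.1 14.7] grip 0.0258
pics/s8.png [np.float64(290.5), np.float64(290.5), np.float64(290.0), np.float64(290.5), np.float64(290.0), np.float64(290.0), np.float64(290.0), np.float64(290.5), np.float64(290.5), np.float64(290.5), np.float64(290.5), np.float64(290.0)] 290.5
t 14.8333 TCP [520.2  56.5 313.4] tip [522.5  53.9  63.4] fix turn [ 0.6   0.53 -0.18] F [-3.2 -2.4 13.3] grip 0.0258
```

View pics/m8.png

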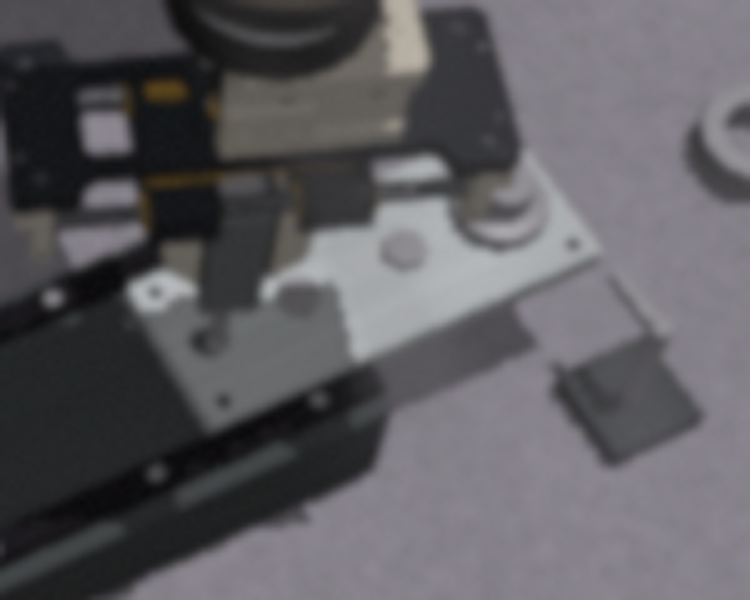

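The probe is in the socket at (210,335), the plate lies flat between the rails, and its leading edge (corner at (602,247)) lines up with the pointer, (612,270)–(660,335). The press is steady at about 13 N, so I'm handing in.

```bash
python3 -c "
from cell import robot
print(robot.hand_in()); print(robot.observe()['contact_force'])"
```

```text
the job is handed in; nothing more can be done
None
the job is handed in; nothing more can be done
```

The job is done and handed in at about 14.8 s, with the probe still held in the socket and pressing the plate down. No verdict was reported.

- **Buttons:** I took the probe from its holder and touched the inner button, then the outer one. The inner touch was harder than intended, with 27–37 N at the wrist; the outer read 10–16 N.
- **Slide:** I put the tip on the socket floor and slid the plate outward about 111 mm, pressing down throughout.

**Last checks**
- **Edge position:** the leading edge measured 290.5 mm along the slide axis. The pointer measured 290.5 mm in the scene view and 291.5 mm in the top view, so the two views disagree by about 1 mm.
- **Hold:** the press was steady at 13–15 N with almost no side push, and the grip was still on the handle at 25.8 mm.
- **Plate:** in the last picture it lies flat between the rails.
- **Tilt:** the tool leaned about 0.8° at the end, and I left that uncorrected.
- **Bystanders:** I kept clear of the case, ring and bottle, but did not re-measure them at the end.

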